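# Open the battery box on the clinic trolley

### The job

The cells of the long battery box on the trolley need changing: lift its oblong cover plate up off its two pins and set it down gently, flat and grip upwards, in the clear end of the steel tray. Leave the cover of the square box seated, and leave the steel cup standing where it is in the tray.

Things in the scene. Friction and masses are not known exactly. Their poses are not given: they have to be found in the camera images.
- long_box_cover_grip (a point): Middle of the bar grip (60 mm along x, 14 wide along y, 30 high) on the loose grey cover to lift: plate 140 (x) by 85 (y) by 4 mm, 120 g, level on an oblong white fixed box 60 mm high. Two 7 mm steel pins stand 10 mm above the plate, loose in 12 mm holes 52 mm either side along x; it lifts freely. The point is 20 mm above the plate's underside, 14 below the grip's top. z up.
- tray_clear (a point): Middle of the clear end of the open dark steel tray (fixed), on its floor, 4 mm above the table. Tray 300 (x) by 200 mm (y) inside, walls 4 mm thick, rising 16 mm above its floor. From this point the inner walls are 105 mm away towards -x and 100 mm either side along y; towards +x the floor is clear for 110 mm, up to the cup. z up.
- square_box_cover_grip (a point): The cover to leave alone: the same grey plastic, grip and thickness, but a square plate 100 mm by 100 mm, seated on two pins on a square white box of the same height (60 mm). The point is in the middle of its bar grip, 20 mm above the plate's underside.
- cup_center (a point): Open steel cup standing loose in the +x end of the tray, 66 mm across the rim and 55 mm high; the point is at its middle, half-way up.
Not all that is in view belongs to the job. What is shaped like the part that bears long_box_cover_grip but green is not meant.

How it is judged:
On the way:
1. the oblong cover is lifted clear above its pins (height (world z) of long_box_cover_grip above 0.095 m), for 0.1 s.
At the end, for the whole second after the job is handed in: The oblong cover lies at rest on the tray's floor inside its walls, flat within 0.1 rad and 6 mm, grip upwards; the square cover is still seated (moved under 8 mm); the cup stands upright (within 0.17 rad), under 30 mm from where it was (z of long_box_cover_grip in the frame of tray_clear below 0.026 m and x of long_box_cover_grip in the frame of tray_clear between -0.09 and 0.09 m and y of long_box_cover_grip in the frame of tray_clear between -0.09 and 0.09 m and angle between long_box_cover_grip's own z axis and vertical below 0.1 rad and linear speed of long_box_cover below 0.02 m/s and distance of square_box_cover_grip from where it was at the start of the episode below 0.008 m and distance of cup_center from where it was at the start of the episode below 0.03 m and angle between cup_center's own z axis and vertical below 0.17 rad); the robot touches nothing.
It fails at once if the oblong cover is dropped or flung into the tray (faster than 0.8 m/s within 60 mm of its floor) (z of long_box_cover_grip in the frame of tray_clear below 0.08 m and horizontal distance between long_box_cover_grip and tray_clear below 0.2 m and linear speed of long_box_cover above 0.8 m/s).
It fails at once if the square cover is lifted off (height (world z) of square_box_cover_grip above 0.092 m).
It fails at once if the cup is tipped over (angle between cup_center's own z axis and vertical above 0.8 rad).
It also fails if it takes over 43 s, if anything falls off the work surface, if the arm or the gripper's body presses on something with over 40 N, if the wrist force passes 120 N, or if a joint passes its speed limit or range.

### The arm

A 6-joint arm with a two-finger parallel gripper is mounted at the origin on the work surface. World frame = base frame: x ahead of the robot, y to its left, z up, the work surface at z = 0. Lengths are in m, angles in rad, forces in N, time in s.
With the tool pointing down it reaches from about 0.275 to 0.825 m from the base axis. Payload 4.9 kg.
Tool frame: the origin (TCP) lies at the very end of the fingers, on their centre line; the grasp point (between the pads) lies r.grip_depth behind it (r.grip_depth is the distance from the TCP to the grasp point, in m); y points along the fingers, x is the direction in which the jaws open and shut, and the axes are right-handed (so a half turn about y gives the same grasp; the last joint's range is limited). The gripper opens to 85 mm and grips with 20 to 120 N. Pads are 22 mm wide; open, the fingers measure 114 mm over their backs; the gripper's body (76 mm by 85 mm) begins 54 mm behind the grasp point. The pads swing forward as they close: fully open they stand 13 mm farther back than shut.
Start: joints at [-0.134, 0.326, -0.193, 1.052, 0, 1.437], TCP at [0.55, 0, 0.231] pointing down, gripper open.
Joint ranges: [-2.65, 2.65], [-0.97, 1.79], [-1.3, 1.35], [-1.93, 2.1], [-1.47, 1.37], [-3.14, 3.14]. Speed limits (rad/s): [2.57, 2.57, 3.14, 3.14, 3.14, 3.14].

### API

Orientations are given as a unit quaternion [x, y, z, w].
In Python, from workcell import r gives the robot as it stands. The module is installed in compiled form; this text tells all that it offers.
- The arm moves only by the tool apply_moves, never from a script. Its arguments are lists of equal length, an entry for each row: "dp": the shift along the tool's x, y, z in m, a list of three; "spin": the turn about the tool's y in degrees; "fingers": the closure, from 0 (fully open) to 1 (shut). In form: {"dp": [[x, y, z], ...], "spin": [spin, ...], "fingers": [fingers, ...]}. A call has 1 to 20 rows; each row shifts and turns the commanded pose from where the row before left it, along the tool's axes as they then stand; what a row does not reach is not made up. A row lasts 1/12 s, in which the tool goes at most 41.7 mm and 7.16 degrees, less where a joint would pass 70% of its speed; a pose out of reach is approached as far as the arm can. A call with a gripper value outside its range is refused whole. The fingers move at their own pace and stop on an object; "force" is the grip in N (left out, the last holds). Time passes only in rows, so rows that do not move let the fingers close. It gives the time, the measured TCP pose, the force and the opening at its end, in the units of the state.
- r.get_state(): the state, without advancing time (a new reading comes with each control period).
- r.capture(name): name is "scene" or "side" or "wrist"; returns a dict with "frame" (420x560x3 uint8, red, green, blue), "z_map" (420x560 float32, m along the optical axis (not along the pixel's ray), 0 where there is no reading), "camera_matrix" (3x3 intrinsics, pixels), "eye" and "attitude" of the camera in the world. Camera axes: x right, y up, looking along -z (the intrinsics and any distortion apply to the point x, -y, -z); pixel columns grow to the right and rows downward; lengths in m; the calibration is good to about 2 mm. A picture is of the moment at which its call begins.
- r.hand_in(): hands the job in, once; it reports no verdict.
Trained networks look in a picture, given as the dict that the camera call returned (one of the last four; its "shot" number tells which), for a name from the list of things; names that differ only in an ending like _2 or _b are one class to them, and where a whole thing is asked for, a point or a joint stands for the part that bears it (a point fixed in the world has none). Each returns a list of dicts, best first, with "p" (0 to 1); they miss things now and then, are a little off and sometimes report something else, mostly with a low value. They report only what shows in the picture. A call takes as long as a camera call. They do not tell look-alikes from the thing itself.
- r.find_in(query, picture): "bbox" ([left, top, right, bottom] in pixels, round what is visible of it).
- r.trace(query, picture): "mask" (420x560 bool, what is visible of it) and "bbox" ([left, top, right, bottom] in pixels, round what is visible of it).
- r.tip_of(query, picture): "pixel" ([column, row] in pixels: a listed point, or the origin of a listed thing).
The state is a dict: "time_s": time; "joint_pos": joint angles; "qvel": joint speeds; "effort": joint torques, N m; "eef_pos": TCP position; "orientation": TCP orientation; "contact_force": force on the tool from outside, world axes, zero at the start; "wrist_torque": the same for the moment, N m; "opening": opening from 0.0 (shut) to 1.0 (fully open).
Only numpy, scipy, OpenCV 4.12 (cv2) and the standard library are available. Lean on these libraries where they do the work, as an engineer would, in place of code of your own. Each camera call takes 0.05 s, during which the arm holds its last target. There are 200 camera calls.

## Working session

There is one attempt and no reset: what is moved stays moved. The work goes in short steps, Python scripts to look and compute and a tool call to move; the robot and the scene stay as the last step left them, time stands still between calls to the robot, and variables do not carry over. Pictures are saved under pics/ and viewed, about 8 in all and at most 12, crops included, and the job is handed in when it is done.

Besides the shell and the picture viewer there is one more tool, called after "Request:" by a JSON object that holds its "fn" and its "kwargs", one argument or row to a line. apply_moves: Moves the arm, as the interface text tells. Its arguments: {"type":"object","properties":{"dp":{"type":"array","items":{"type":"array","items":{"type":"number"}}},"spin":{"type":"array","items":{"type":"number"}},"fingers":{"type":"array","items":{"type":"number"}},"force":{"type":"number"}},"required":["dp","spin","fingers"]}

```bash
mkdir -p pics
cat > h.py <<'E'
import numpy as np, cv2
from scipy.spatial.transform import Rotation as R
from workcell import r
def att(p):
    a=np.array(p["attitude"],float)
    return a if a.shape==(3,3) else R.from_quat(a).as_matrix()
def cloud(p):
    K=p["camera_matrix"];z=p["z_map"];v,u=np.mgrid[:420,:560]
    c=np.stack([(u-K[0,2])/K[0,0]*z,-(v-K[1,2])/K[1,1]*z,-z],-1)
    w=c@att(p).T+p["eye"]; w[z==0]=np.nan
    return w
def save(p,n): cv2.imwrite(f"pics/{n}.png",p["frame"][...,::-1])
E
python3 - <<'E'
from h import *
np.set_printoptions(precision=4,suppress=True)
s=r.get_state();print(s["eef_pos"],s["orientation"],s["opening"],r.grip_depth,s["time_s"])
ims=[]
for n in ("scene","side"):
    p=r.capture(n);w=cloud(p);ims.append(p)
    print(n,[k for k in p],p["eye"])
    for q in ("long_box_cover_grip","square_box_cover_grip","cup_center","tray_clear"):
        for d in r.tip_of(q,p)[:3]:
            u,v=np.round(d["pixel"]).astype(int);print(q,d["p"],u,v,w[np.clip(v,0,419),np.clip(u,0,559)])
        if q!="tray_clear":
          for d in r.trace(q,p)[:3]:
            m=d["mask"];print("  mask",d["p"],d["bbox"],m.sum(),np.nanmedian(w[m],0),np.nanpercentile(w[m],[2,98],axis=0).ravel(),p["frame"][m].mean(0))
    save(p,n)
E
```

```text
[0.5494 0.0001 0.2305] [-0.707   0.0006  0.0006  0.7072] 0.9956725714192802 0.0187 0.0
scene ['frame', 'z_map', 'camera_matrix', 'eye', 'attitude', 'shot'] [ 1.4023 -0.1948  0.9612]
long_box_cover_grip 0.82 304 223 [0.5631 0.0144 0.0923]
long_box_cover_grip 0.58 159 216 [ 0.3894 -0.3661  0.0123]
  mask 0.77 [286.7, 208.4, 323.9, 249.5] 1266 [0.5601 0.0132 0.064 ] [ 0.4823 -0.0248  0.0592  0.6188  0.0574  0.0948] [61.9186 58.331  61.8705]
  mask 0.73 [134.4, 205.8, 185.9, 233.4] 1010 [ 0.3913 -0.3643  0.0039] [ 0.3437 -0.4309 -0.0009  0.4289 -0.2991  0.0338] [12.4366 51.4525 20.7891]
square_box_cover_grip 0.61 202 232 [ 0.5507 -0.245   0.0918]
  mask 0.71 [400.2, 232.9, 423.3, 259.7] 589 [0.6358 0.2822 0.039 ] [0.609  0.2497 0.0097 0.6699 0.3096 0.0604] [48.7012 47.0577 49.6367]
  mask 0.69 [178.5, 223.0, 225.4, 256.4] 1114 [ 0.5427 -0.2517  0.0639] [ 0.4887 -0.3     0.0595  0.5881 -0.2009  0.0948] [48.6822 46.0503 48.4434]
cup_center 0.9 409 246 [0.6166 0.2939 0.0105]
  mask 0.82 [398.4, 233.2, 424.6, 259.7] 611 [0.6357 0.2826 0.0394] [0.609  0.2495 0.0096 0.6699 0.3106 0.0603] [49.1
[... 307 characters left out ...]
.2, 197.0] 630 [ 0.3796 -0.3514  0.0054] [ 0.3403 -0.436   0.0013  0.426  -0.2958  0.0358] [23.1937 61.7413 30.8317]
  mask 0.6 [236.1, 198.4, 301.8, 226.1] 1136 [0.5411 0.0227 0.0653] [ 0.4805 -0.0234  0.0609  0.6163  0.0582  0.0949] [70.2042 69.1118 71.3292]
square_box_cover_grip 0.95 312 164 [ 0.5298 -0.2485  0.0883]
  mask 0.87 [295.0, 158.1, 331.4, 182.1] 600 [ 0.5298 -0.2433  0.0661] [ 0.4871 -0.3005  0.0615  0.5838 -0.2001  0.0951] [62.5833 61.74   63.885 ]
cup_center 0.57 178 278 [0.6206 0.3056 0.0475]
  mask 0.56 [162.2, 257.8, 191.6, 295.2] 974 [0.6363 0.2878 0.0409] [0.6072 0.2502 0.0083 0.6671 0.311  0.0601] [82.5277 82.9713 85.7577]
tray_clear 0.67 246 294 [0.4976 0.2501 0.005 ]
```

Run:
```python
from h import *
np.set_printoptions(precision=4,suppress=True)
ps=[r.capture(n) for n in ("scene","side","wrist")]
save(ps[2],"wrist")
cv2.imwrite("pics/both.png",cv2.resize(np.vstack([ps[0]["frame"][120:330],ps[1]["frame"][120:330]]),(800,600))[...,::-1])
for p in ps:
    w=cloud(p);f=p["frame"].astype(int)
    def box(n,m):
        if m.sum()<20: print(n,"few");return
        print(n,m.sum(),cv2.minAreaRect(w[m][:,:2].astype(np.float32)*1000),np.nanmedian(w[m][:,2]))
    near=(abs(w[...,0]-.55)<.1)&(abs(w[...,1]-.017)<.07)
    box("plate",near&(w[...,2]>.055)&(w[...,2]<.069)&(f.max(-1)<130))
    box("grip",near&(w[...,2]>.079)&(w[...,2]<.099)&(abs(w[...,0]-.55)<.042)&(abs(w[...,1]-.017)<.02))
    box("tray",(w[...,2]>.012)&(w[...,2]<.025)&(w[...,1]>.12)&(w[...,1]<.42))
    box("cup",(w[...,2]>.05)&(w[...,2]<.066)&(w[...,1]>.2)&(w[...,1]<.4))
```

```text
plate 1139 ((549.5234985351562, 16.404253005981445), (85.29957580566406, 145.58740234375), 88.17017364501953) 0.0637109551467242
grip 123 ((551.5896606445312, 15.981487274169922), (14.217039108276367, 62.364036560058594), 88.53298950195312) 0.09200497858074175
tray 1181 ((653.782958984375, 250.18666076660156), (237.91192626953125, 565.2164306640625), 87.83685302734375) 0.018108083915282513
cup 2162 ((763.2094116210938, 257.63360595703125), (311.544677734375, 146.2160186767578), 5.5970025062561035) 0.06427796783217388
plate 953 ((549.0703735351562, 16.104042053222656), (88.34695434570312, 142.1024932861328), 88.62992095947266) 0.06463950721002687
grip 200 ((548.26953125, 17.172399520874023), (19.9296875, 60.06208801269531), 89.32054138183594) 0.0905664289401572
tray 2205 ((637.5643310546875, 248.95335388183594), (240.22482299804688, 531.769287109375), 87.40632629394531) 0.018377230052203042
cup 2010 ((763.9066772460938, 263.5887451171875), (316.1368103027344, 145.07057189941406), 3.779350757598877) 0.06432009682483764
plate 10574 ((548.5413818359375, 16.9447078704834), (85.52601623535156, 140.45372009277344), 87.95027923583984) 0.06511413751454434
grip 1159 ((548.7420654296875, 17.20197868347168), (14.365138053894043, 59.05754852294922), 88.12120819091797) 0.09483093409231941
tray 2955 ((599.2591552734375, 161.85963439941406), (61.87531280517578, 427.0118103027344), 87.0705337524414) 0.020215188609625234
cup few
```

View pics/both.png

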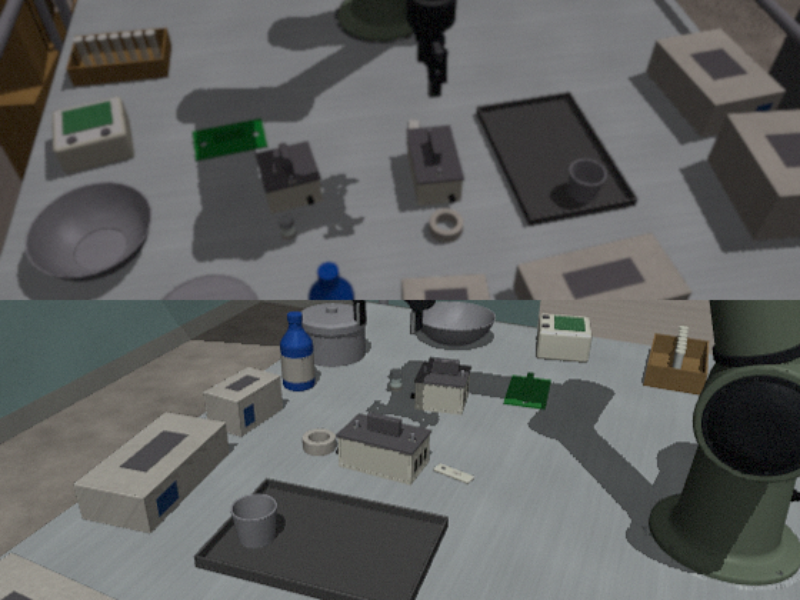

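View pics/wrist.png

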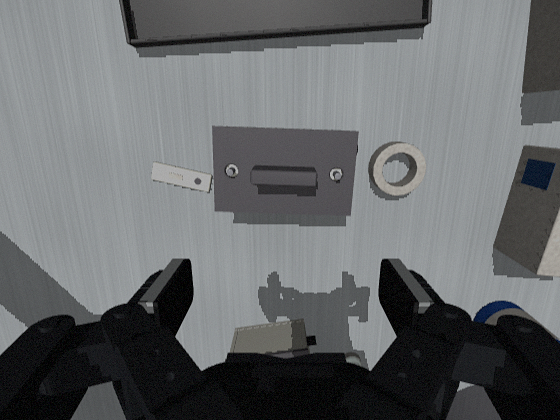

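Request:
{"fn": "apply_moves", "kwargs": {
  "dp": [
    [0,0,0.0168],
    [0,0,0]
  ],
  "spin": [0,-4],
  "fingers": [0.4,0.4],
  "force": 40
}}

```text
time_s: 1.12
eef_pos: [0.5499, 0.0184, 0.2313]
orientation: [-0.706, -0.025, 0.026, 0.707]
contact_force: [-1.3, 0.7, 0.1]
opening: 0.747
```

Run:
```python
from h import *
np.set_printoptions(precision=4,suppress=True)
s=r.get_state();print(s["joint_pos"],s["eef_pos"],R.from_quat(s["orientation"]).as_matrix())
for c in ("side","scene"):
    p=r.capture(c);w=cloud(p)
    m=(w[...,2]>.012)&(w[...,2]<.026)&(w[...,0]>.35)&(w[...,0]<.72)&(w[...,1]>.12)&(w[...,1]<.38)&(p["frame"].max(-1)<75)
    m=cv2.morphologyEx(m.astype(np.uint8),cv2.MORPH_OPEN,np.ones((2,2)))>0
    rc=cv2.minAreaRect(w[m][:,:2].astype(np.float32)*1000);print(c,m.sum(),rc,cv2.boxPoints(rc).tolist())
    m=(w[...,2]>.05)&(w[...,2]<.064)&(abs(w[...,0]-.637)<.06)&(abs(w[...,1]-.281)<.06)
    print("cup",cv2.minEnclosingCircle(w[m][:,:2].astype(np.float32)*1000))
```

```text
[-0.1015  0.3266 -0.1921  1.0524  0.0013  1.3972] [0.5499 0.0184 0.2313] [[ 0.9974 -0.0001 -0.072 ]
 [ 0.072   0.0013  0.9974]
 [-0.     -1.      0.0013]]
side 1338 ((535.0308227539062, 245.85000610351562), (306.53265380859375, 227.39256286621094), 3.6952340602874756) [[374.7554931640625, 349.4320068359375], [389.4107666015625, 122.51219940185547], [695.30615234375, 142.26800537109375], [680.65087890625, 369.18780517578125]]
cup ((635.7307739257812, 278.3290100097656), 35.28497314453125)
scene 856 ((nan, nan), (0.0, 0.0), 0.0) [[nan, nan], [nan, nan], [nan, nan], [nan, nan]]
cup ((639.98388671875, 280.2213134765625), 35.25851058959961)
```

Request:
{"fn": "apply_moves", "kwargs": {
  "dp": [
    [0,0.005,0],
    [0,0.005,0],
    [0,0.005,0],
    [0,0.005,0],
    [0,0.005,0],
    [0,0.005,0],
    [0,0.005,0],
    [0,0.005,0],
    [0,0.005,0],
    [0,0.005,0],
    [0,0.005,0],
    [0,0.005,0],
    [0,0,0],
    [0,0,0]
  ],
  "spin": [-7,-7,-7,-7,-7,-7,-7,-7,-7,-7,-7,-7,0,0],
  "fingers": [0.4,0.4,0.4,0.4,0.4,0.4,0.4,0.4,0.4,0.4,0.4,0.4,0.4,0.4]
}}

```text
time_s: 2.38
eef_pos: [0.5498, 0.0166, 0.1711]
orientation: [-0.51, -0.49, 0.49, 0.51]
contact_force: [-0.2, 0.5, 0.9]
opening: 0.596
```

Run:
```python
from h import *
np.set_printoptions(precision=4,suppress=True)
s=r.get_state();M=R.from_quat(s["orientation"]).as_matrix();print(s["joint_pos"],s["eef_pos"],M,s["opening"])
p=r.capture("wrist");w=cloud(p);save(p,"w2")
near=(abs(w[...,0]-.55)<.045)&(abs(w[...,1]-.017)<.03)&(w[...,2]>.089)&(w[...,2]<.099)
rc=cv2.minAreaRect(w[near][:,:2].astype(np.float32)*1000);print(near.sum(),rc)
print("shift in tool",(np.r_[np.array(rc[0])/1000,0.068]-s["eef_pos"])@M)
```

```text
[-0.104   0.3741 -0.2846  0.9127 -0.0001 -0.0646] [0.5498 0.0166 0.1711] [[ 0.0394 -0.0006 -0.9992]
 [ 0.9992 -0.      0.0394]
 [-0.0001 -1.      0.0006]] 0.5955100799987223
1490 ((547.9715576171875, 16.66001319885254), (13.93996524810791, 59.86228942871094), 87.19206237792969)
shift in tool [0.     0.1031 0.0018]
```

View pics/w2.png

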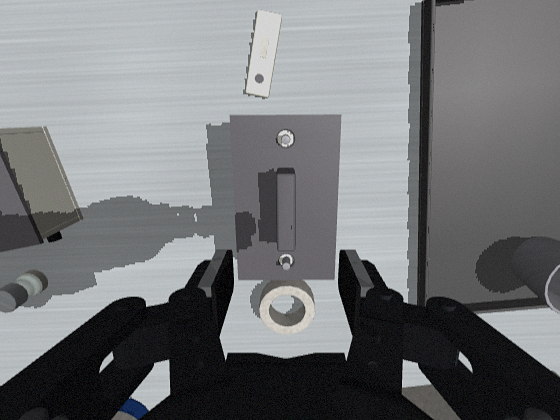

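The wrist view shows the grip bar (col 285, rows 168–250) centred between and parallel to the jaws, with both pins clear. Now I'll descend and close.

Request:
{"fn": "apply_moves", "kwargs": {
  "dp": [
    [0,0.025,0.001],
    [0,0.025,0],
    [0,0.02,0],
    [0,0.015,0],
    [0,0.01,0],
    [0,0.008,0],
    [0,0,0],
    [0,0,0],
    [0,0,0],
    [0,0,0],
    [0,0,0],
    [0,0,0],
    [0,0,0],
    [0,0,0],
    [0,0,0]
  ],
  "spin": [0,0,0,0,0,0,0,0,0,0,0,0,0,0,0],
  "fingers": [0.4,0.4,0.4,0.4,0.4,0.4,0.4,0.4,1,1,1,1,1,1,1],
  "force": 40
}}

```text
time_s: 3.68
eef_pos: [0.5498, 0.0167, 0.0693]
orientation: [0.509, 0.492, -0.491, -0.508]
contact_force: [-0.2, 0.1, 5.3]
opening: 0.154
```

Request:
{"fn": "apply_moves", "kwargs": {
  "dp": [
    [0,-0.003,0],
    [0,-0.006,0],
    [0,-0.01,0],
    [0,-0.015,0],
    [0,-0.02,0],
    [0,-0.02,0],
    [0,-0.016,0],
    [0,0,0],
    [0,0,0]
  ],
  "spin": [0,0,0,0,0,0,0,0,0],
  "fingers": [1,1,1,1,1,1,1,1,1]
}}

```text
time_s: 4.43
eef_pos: [0.5497, 0.0168, 0.1593]
orientation: [0.509, 0.492, -0.491, -0.508]
contact_force: [0.1, 0.5, -1.9]
opening: 0.155
```

Run:
```python
from h import *
np.set_printoptions(precision=4,suppress=True)
s=r.get_state();M=R.from_quat(s["orientation"]).as_matrix();e=s["eef_pos"];print(e,s["opening"],s["contact_force"],M[:,0])
p=r.capture("wrist");save(p,"w3");q=r.capture("side");save(q,"s3");w=cloud(q)
for n,p in (("wrist",p),("side",q)):
    w=cloud(p)
    m=(abs(w[...,0]-.55)<.09)&(abs(w[...,1]-.017)<.06)&(w[...,2]>.125)&(w[...,2]<.155)&((abs(w[...,0]-.55)>.035)|(abs(w[...,1]-.017)>.03))
    P=w[m];print(n,len(P)); c=np.linalg.lstsq(np.c_[P[:,:2]-e[:2],np.ones(len(P))],P[:,2],rcond=None)[0];print("plane",c)
# tray from side: dark pixels of tray, wall tops
w=cloud(q)
m=(abs(w[...,0]-.54)<.2)&(abs(w[...,1]-.248)<.13)&(w[...,2]>.013)&(w[...,2]<.026)&(q["frame"].max(-1)<75)
x=w[...,0];y=w[...,1]
for nm,a in (("y-",m&(y<.16)&(x<.66)&(x>.42)),("y+",m&(y>.335)&(x<.66)&(x>.42))):
    print(nm,a.sum(),np.polyfit(x[a]-.49,y[a],1))
for nm,a in (("x-",m&(x<.41)&(y<.31)&(y>.18)),("x+",m&(x>.67)&(y<.31)&(y>.18))):
    print(nm,a.sum(),np.polyfit(y[a]-.248,x[a],1) if a.sum()>5 else "")
```

```text
[0.5497 0.0168 0.1593] 0.15486668116456614 [ 0.059   0.4813 -1.9211] [ 0.0348  0.9994 -0.0001]
wrist 7692
plane [-0.0006  0.      0.1545]
side 592
plane [-0.0015 -0.0114  0.1533]
y- 243 [0.0606 0.1496]
y+ 465 [0.0635 0.3535]
x- 128 [-0.063   0.3834]
x+ 58 [-0.0598  0.6868]
```

View pics/w3.png

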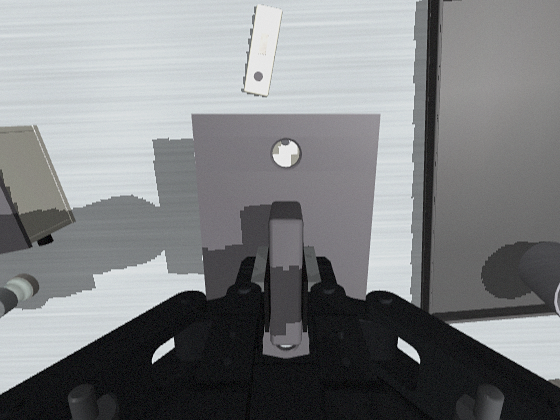

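View pics/s3.png

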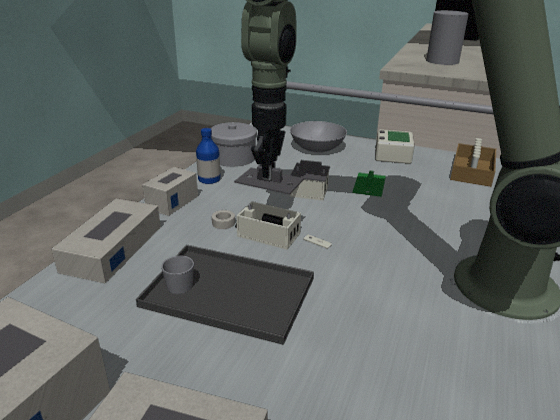

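Cover lifted, level and firmly held (hole at col 286, row 153 clear of pins; side view shows it above the open box; square cover still seated). Tray yaw is about +3.5°, cup in its far end. Moving over the clear end.

Request:
{"fn": "apply_moves", "kwargs": {
  "dp": [
    [0,0,0],
    [0.01,0,0.002],
    [0.02,0,0.004],
    [0.028,0,0.0054],
    [0.03,0,0.0056],
    [0.03,0,0.0056],
    [0.03,0,0.0056],
    [0.03,0,0.0056],
    [0.025,0,0.0046],
    [0.02,0,0.004],
    [0.01,0,0.002],
    [0.005,0,0.001],
    [0,0.02,0],
    [0,0.025,0],
    [0,0.02,0],
    [0,0.015,0],
    [0,0,0],
    [0,0,0],
    [0,0,0]
  ],
  "spin": [-5.5,0,0,0,0,0,0,0,0,0,0,0,0,0,0,0,0,0,0],
  "fingers": [1,1,1,1,1,1,1,1,1,1,1,1,1,1,1,1,1,1,1]
}}

```text
time_s: 6.12
eef_pos: [0.4899, 0.2513, 0.079]
orientation: [0.485, 0.515, -0.515, -0.485]
contact_force: [0.7, -0.6, -0.2]
opening: 0.154
```

Run:
```python
from h import *
np.set_printoptions(precision=4,suppress=True)
s=r.get_state();M=R.from_quat(s["orientation"]).as_matrix();e=s["eef_pos"];print(e,s["opening"],s["contact_force"],M[:,0],M[:,1])
p=r.capture("wrist");q=r.capture("side")
cv2.imwrite("pics/p4.png",np.hstack([cv2.resize(p["frame"],(400,300)),cv2.resize(q["frame"][210:420,80:360],(400,300))])[...,::-1])
w=cloud(p);m=(abs(w[...,2]-e[2]+.005)<.008)&(abs(w[...,0]-e[0])<.1)&(abs(w[...,1]-e[1])<.06);P=w[m]
print(len(P),np.linalg.lstsq(np.c_[P[:,:2]-e[:2],np.ones(len(P))],P[:,2],rcond=None)[0], np.percentile(P,[1,99],axis=0))
```

```text
[0.4899 0.2513 0.079 ] 0.15447598320153874 [ 0.66   -0.5916 -0.1749] [-0.0598  0.9982  0.0001] [ 0.0008  0.0001 -1.    ]
25890 [-0.0016  0.0005  0.0749] [[0.4188 0.2072 0.0734]
 [0.5464 0.2921 0.0764]]
```

View pics/p4.png

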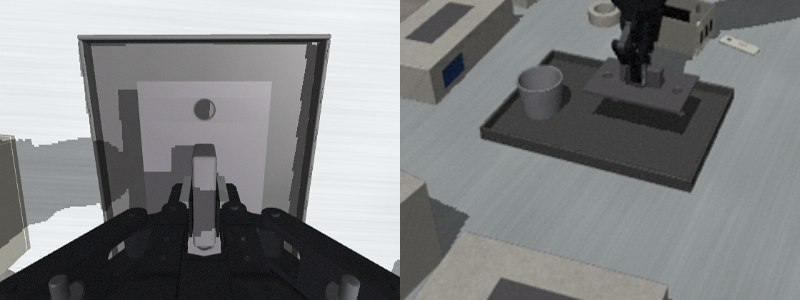

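The plate is level over the clear end, well inside the walls and clear of the cup. Lowering.

Request:
{"fn": "apply_moves", "kwargs": {
  "dp": [
    [0,0.015,0],
    [0,0.018,0],
    [0,0.013,0],
    [0,0.008,0],
    [0,0.005,0],
    [0,0.003,0],
    [0,0.002,0],
    [0,0,0],
    [0,0,0]
  ],
  "spin": [0,0,0,0,0,0,0,0,0],
  "fingers": [1,1,1,1,1,1,1,1,1]
}}

```text
time_s: 6.97
eef_pos: [0.4897, 0.2518, 0.0148]
orientation: [0.485, 0.515, -0.515, -0.484]
contact_force: [0.7, -0.4, -0.8]
opening: 0.161
```

Request:
{"fn": "apply_moves", "kwargs": {
  "dp": [
    [0,0.001,0],
    [0,0,0],
    [0,0,0]
  ],
  "spin": [0,0,0],
  "fingers": [1,1,1]
}}

```text
time_s: 7.22
eef_pos: [0.4894, 0.2517, 0.0135]
orientation: [0.485, 0.515, -0.515, -0.484]
contact_force: [-0.5, -0.3, -1.8]
opening: 0.155
```

Request:
{"fn": "apply_moves", "kwargs": {
  "dp": [
    [0,0.0007,0],
    [0,0,0],
    [0,0,0]
  ],
  "spin": [0,0,0],
  "fingers": [1,1,1]
}}

```text
time_s: 7.47
eef_pos: [0.4894, 0.2517, 0.0133]
orientation: [0.485, 0.515, -0.515, -0.484]
contact_force: [-2.5, -1.5, 6.0]
opening: 0.154
```

Contact (+6 N up). Release, then back straight up.

Request:
{"fn": "apply_moves", "kwargs": {
  "dp": [
    [0,0,0],
    [0,0,0],
    [0,0,0],
    [0,0,0],
    [0,0,0],
    [0,-0.005,0],
    [0,-0.01,0],
    [0,-0.02,0],
    [0,-0.03,0],
    [0,-0.03,0],
    [0,-0.03,0],
    [0,-0.03,0],
    [0,0,0],
    [0,0,0]
  ],
  "spin": [0,0,0,0,0,0,0,0,0,0,0,0,0,0],
  "fingers": [0.6,0.5,0.5,0.5,0.5,0.5,0.5,0.5,0.5,0.5,0.5,0.5,0.5,0.5]
}}

```text
time_s: 8.63
eef_pos: [0.4908, 0.2522, 0.1705]
orientation: [0.485, 0.517, -0.513, -0.484]
contact_force: [0.1, -0.0, -1.0]
opening: 0.5
```

Run:
```python
from h import *
np.set_printoptions(precision=4,suppress=True)
s=r.get_state();print(s["eef_pos"],s["opening"],s["contact_force"],s["time_s"])
p=r.capture("wrist");q=r.capture("side")
cv2.imwrite("pics/p5.png",np.hstack([cv2.resize(p["frame"],(400,300)),cv2.resize(q["frame"][210:420,80:360],(400,300))])[...,::-1])
for p in (q,r.capture("scene")):
    w=cloud(p)
    for n in ("long_box_cover_grip","square_box_cover_grip","cup_center"):
        for d in r.trace(n,p)[:2]:
            P=w[d["mask"]];P=P[~np.isnan(P[:,2])];print(n,d["p"],np.percentile(P,[2,50,98],axis=0).ravel())
w=cloud(q);m=(abs(w[...,0]-.49)<.08)&(abs(w[...,1]-.2515)<.05)&(w[...,2]<.013)&(w[...,2]>.0055);P=w[m]
print(np.linalg.lstsq(np.c_[P[:,:2]-[.49,.25],np.ones(len(P))],P[:,2],rcond=None)[0])
```

```text
[0.4908 0.2522 0.1705] 0.4996898831533885 [ 0.1124 -0.012  -0.9618] 8.6333
long_box_cover_grip 0.88 [ 0.3411 -0.4313  0.0019  0.3801 -0.3508  0.0054  0.4264 -0.2955  0.036 ]
long_box_cover_grip 0.78 [0.4209 0.2093 0.0059 0.4798 0.2577 0.0091 0.5543 0.2933 0.0391]
square_box_cover_grip 0.67 [ 0.4858 -0.4626  0.0012  0.532  -0.2443  0.0657  0.6225 -0.199   0.0954]
cup_center 0.65 [0.6071 0.25   0.0068 0.6333 0.2858 0.0404 0.6662 0.3112 0.0603]
long_box_cover_grip 0.63 [ 0.3402 -0.4315 -0.0018  0.3913 -0.3628  0.0039  0.4296 -0.297   0.034 ]
long_box_cover_grip 0.56 [0.4237 0.2093 0.003  0.5014 0.2456 0.0081 0.5589 0.2931 0.0388]
square_box_cover_grip 0.78 [ 0.4869 -0.3     0.0598  0.5423 -0.2517  0.0639  0.5881 -0.2034  0.0948]
cup_center 0.64 [0.6086 0.2498 0.0064 0.6362 0.2812 0.0386 0.6697 0.3098 0.0599]
[ 0.0006 -0.0019  0.0085]
```

View pics/p5.png

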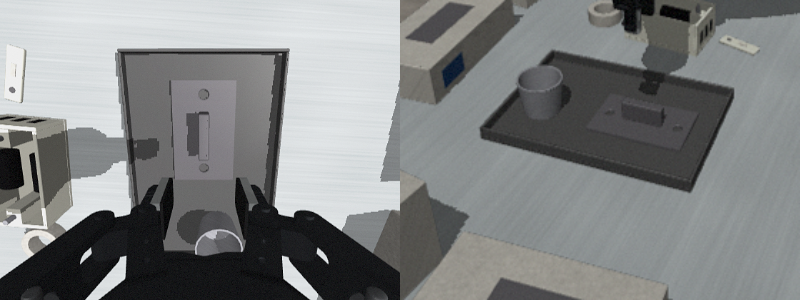

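The cover lies flat on the tray floor, grip up. The cup and square cover are unmoved, and the gripper is clear.

```bash
python3 -c "
from workcell import r
print(r.hand_in())"
```

```text
the job is handed in; nothing more can be done
None
```

I lifted the oblong cover off its two pins by the bar grip and carried it level to the clear end of the tray. I lowered it slowly until it touched down (about 6 N), released it, backed straight up and handed the job in at about 9 s.

**Last checks:**
- **Oblong cover:** it lies flat and grip up in the clear end, with a measured tilt of about 0.002 rad. Its plate top is about 8.5 mm above the table, as expected on the tray floor. Its centre is around (0.490, 0.251), within a few mm of my estimate of `tray_clear`.
- **Cup:** it is upright and measures within a few mm of where it stood at the start.
- **Square cover:** it is still seated and measures the same as at the start in the scene camera. In the side camera its outline spread onto the box and table nearby, so I relied on the scene camera there.
- **Gripper:** open, about 0.17 m above the table and touching nothing.

The networks also kept reporting the green look-alike as the cover, at times as the top match. I ignored it because of its colour and position.

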